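# Snap a pipe clip onto a spring-carried pipe and set it against the stop

## Task

Take the grey clip that fits the white pipe on the jig, push it down over the pipe at least three centimetres short of the notched wooden stop until both its arms snap past the widest point, without pressing the pipe down onto its limit. Then slide it along the pipe until it bears firmly against the posts of the stop, without shoving the stop out of place, and let go so that the clip stays there fully home with its tab upright. Leave the other two clips standing where they are.

Things in the scene. Friction and masses are not known exactly. Their poses are not given: they have to be found in the camera images.
- clip: the medium of three grey plastic snap clips, the one that fits: origin on the axis of its 33 mm bore, x along the bore, z up. 30 mm long along x (ends at x = +-15 mm; a half turn looks the same), shoulders to y = +-30 mm at z = +14 to +20 mm. Two sprung arms end below in lips 26 mm apart, undersides at z = -14 mm. Starts standing on its lips on the bench, opening down. About 90 g
- clip_tab (a point): middle of the clip's solid upright tab, the part to hold, 39 mm above the clip's origin; the tab is 18 mm along the clip's x, 14 mm along its y, and runs from 21 mm below to 21 mm above this point. Axes as the clip's
- pipe_mid (a point): middle of the white pipe, on its axis, 105 mm above the bench at rest; x along the pipe, z up. Slippery plastic, 33 mm diameter, its ends held in wooden blocks (50 mm wide, tops 20 mm above the axis) that begin 129 mm either side of this point. The blocks ride on coil springs: the pipe stays level and sinks when pressed
- pipe (a joint): how far the pipe is pressed down on its springs, m: 0 at rest, limit 0.045. Springs: about 2 N at the start plus 0.5 N per mm. The clip's lips meet the pipe with the clip's origin 22 mm above the pipe's axis; pushing on, the pipe sinks (about 18 to 34 mm) until at some 11 to 19 N the arms snap past and the push drops. The clip is seated when its origin is on the pipe's axis; it then slides along at about 1 to 5 N
- stop: dark wooden stop on the jig board: a foot with two upright posts, one either side of the pipe, 44 mm apart, each 14 mm thick, post tops 20 mm above the pipe's axis at rest. Origin 20 mm above the bench, below the pipe's axis, in the plane of the posts' front faces; x along the pipe. The clip comes from its -x side; against the stop the clip's origin is at x = -15 mm. Slips out of place at about 15 N
- jig: plywood base board of the jig, 360 mm along x, 130 mm along y, 20 mm thick, fixed to the bench; origin at the centre of its underside; the pipe runs above it along x
- clip_large: the largest grey clip, 48 mm bore, too big for the pipe; origin on its bore axis, 18 mm above the bench; about 85 mm high, 71 mm wide; loose, stands on the bench, to be left alone
- clip_small: the smallest grey clip, 22 mm bore, too small for the pipe; origin on its bore axis, 11 mm above the bench; about 65 mm high, 52 mm wide; loose, stands on the bench, to be left alone
Mind the look-alikes: they are no part of the job. What is shaped like the clip but green is not meant.

How it is judged:
By the outcome, as a careful person would: the job done as asked, in the order asked, and still so for the second after the job is handed in, with the robot touching nothing.
It also fails if it takes over 59 s, if anything falls off the work surface, if the arm or the gripper's body presses on something with over 40 N, if the wrist force passes 120 N, or if a joint passes its speed limit or range.

## Robot

A 7-joint arm with a two-finger parallel gripper is mounted at the origin on the work surface. World frame = base frame: x ahead of the robot, y to its left, z up, the work surface at z = 0. Lengths are in mm, angles in rad, forces in N, time in s.
With the tool pointing down it reaches from about 400 to 875 mm from the base axis. Payload 4.4 kg.
Tool frame: the origin (TCP) lies at the very end of the fingers, on their centre line; the grasp point (between the pads) lies 19 mm behind it; z points along the fingers, y is the line along which they close (so a half turn about z gives the same grasp; the last joint's range is limited). The gripper opens to 85 mm and grips with 20 to 120 N. Pads are 22 mm wide; open, the fingers measure 114 mm over their backs; the gripper's body (76 mm by 85 mm) begins 54 mm behind the grasp point. The pads swing forward as they close: fully open they stand 13 mm farther back than shut.
Start: joints at [-1.285, 0.628, 0.038, 1.517, -0.027, 0.996, -0.02], TCP at [223.958, 610.214, 199.513] pointing down, gripper open.
Joint ranges: [-3.06, 3.06], [-0.37, 2.12], [-1.25, 1.32], [0.18, 2.47], [-1.1, 4.24], [0.23, 1.98], [-2.94, 2.94]. Speed limits (rad/s): [2.57, 2.57, 3.14, 3.14, 3.14, 3.14, 3.14].

## Interface

Orientations are given as [roll, pitch, yaw] about the fixed x, y, z axes, in that order (R = Rz(yaw) Ry(pitch) Rx(roll)).
In Python, from cell import read_state, get_image, camera_info, finish_job gives the robot as it stands.
- The arm moves only by the tool play_rows, never from a script. Its argument "deltas" is one flat list of numbers, 7 for each row, row after row: the shift along the tool's x, y, z in mm, then the turn, a rotation vector about the tool's x, y, z in rad, then the opening, from 0 (shut) to 1 (fully open). In form: [dx, dy, dz, ax, ay, az, grip, dx, dy, dz, ax, ay, az, grip, ...]. A call has 1 to 10 rows; each row is the pose to reach, as a shift and turn from the pose commanded when the call began, along the tool's axes at that moment; what a row does not reach only later rows make up. A row lasts 1/8 s, in which the tool goes at most 62.5 mm and 10.7 degrees, less where a joint would pass 70% of its speed; a pose out of reach is approached as far as the arm can. A call with a gripper value outside its range is refused whole. The fingers move at their own pace and stop on an object; the grip force is fixed at half the most. Time passes only in rows, so rows that repeat a pose let the fingers close. It gives the time, the measured TCP pose, the force, the opening and the grip force at its end, in the units of the state.
- read_state(): the state, without advancing time (a new reading comes with each control period).
- get_image(name): name is "side" or "top" or "wrist"; returns the picture (384x512x3 uint8, red, green, blue); there is no depth.
- camera_info(name): a dict with "fx", "fy", "cx", "cy" (pixels), "T" (4x4, takes a point from camera to world coordinates). Camera axes: x right, y down, z forward; pixel columns grow to the right and rows downward; lengths in mm; the calibration is good to about 2 mm. A picture is of the moment at which its call begins: read the wrist's pose just before it. camera_info takes no time and is no camera call; for the wrist camera it gives the pose at the moment of the call.
- finish_job(): hands the job in; it is judged then, once.
The state is a dict: "clock": time; "qpos": joint angles; "qd": joint speeds; "tau": joint torques, N m; "eef_pos": TCP position; "tool_rot": TCP orientation; "force": force on the tool from outside, world axes, zero at the start; "torque": the same for the moment, N m; "width": finger opening in mm; "gripper_force": force on a finger pad.
Only numpy, scipy, OpenCV 4.12 (cv2) and the standard library are available. Lean on these libraries where they do the work, as an engineer would, in place of code of your own. Each camera call takes 0.05 s, during which the arm holds its last target. There are 200 camera calls.

## Working session

There is one attempt and no reset: what is moved stays moved. The work goes in short steps, Python scripts to look and compute and a tool call to move; the robot and the scene stay as the last step left them, time stands still between calls to the robot, and variables do not carry over. Pictures are saved under pics/ and viewed, at most 10 in all, crops included, and the job is handed in when it is done.

Besides the shell and the picture viewer there is one more tool, called after "Request:" as name(argument=value, ...), one argument or row to a line, values as JSON. play_rows: Moves the arm, as the interface text tells. Its arguments: {"type":"object","properties":{"deltas":{"type":"array"}},"required":["deltas"]}

```bash
mkdir -p pics; cat > h.py <<'E'
import numpy as np, cv2
from cell import *
from scipy.spatial.transform import Rotation as R
def save(n,f,crop=None,s=1):
    im=get_image(n)[:,:,::-1]
    cv2.imwrite('pics/full_'+f,im)
    if crop: x0,y0,x1,y1=crop; im=im[y0:y1,x0:x1]
    cv2.imwrite('pics/'+f,cv2.resize(im,None,fx=s,fy=s,interpolation=cv2.INTER_CUBIC))
def ray(n,u,v,z,ci=None):
    c=ci or camera_info(n);T=np.array(c['T'])
    d=T[:3,:3]@[(u-c['cx'])/c['fx'],(v-c['cy'])/c['fy'],1];o=T[:3,3]
    return o+d*(z-o[2])/d[2]
def proj(n,p):
    c=camera_info(n);T=np.array(c['T']);q=T[:3,:3].T@(np.array(p)-T[:3,3])
    return c['fx']*q[0]/q[2]+c['cx'],c['fy']*q[1]/q[2]+c['cy']
E
python3 - <<'E'
from h import *
a=get_image('top');b=get_image('side')
cv2.imwrite('pics/top0.png',a[:,:,::-1]);cv2.imwrite('pics/side0.png',b[:,:,::-1])
print(read_state())
for n in('top','side'):print(np.array(camera_info(n)['T']).round(2),camera_info(n)['fx'])
E
```

```text
{'clock': 0.1, 'qpos': array([-1.28481607,  0.62926329,  0.03846865,  1.51826161, -0.0270246 ,
        0.99626062, -0.02003084]), 'qd': array([-0.00137524, -0.00436404,  0.00067639, -0.00093124,  0.00034854,
        0.00054515,  0.00073365]), 'tau': array([ 2.11619503e-03, -5.64540088e+01,  1.22995388e+00, -1.93972993e+01,
        1.12269621e-02,  5.55906721e-03, -3.16467049e-05]), 'eef_pos': array([223.74210839, 609.64211922, 198.67728615]), 'tool_rot': array([-3.13991830e+00,  1.03701156e-05,  2.78974899e+00]), 'force': array([-0.73137556,  0.36821602,  0.95557234]), 'torque': array([ 0.02852992, -0.01575122, -0.00367418]), 'gripper_force': 0.0, 'width': 85.55588686560777}
[[ 2.00000e-02 -9.90000e-01  1.20000e-01  4.52030e+02]
 [-1.00000e+00 -2.00000e-02 -2.00000e-02 -4.78200e+01]
 [ 3.00000e-02 -1.20000e-01 -9.90000e-01  1.01885e+03]
 [ 0.00000e+00  0.00000e+00  0.00000e+00  1.00000e+00]] 457.5709499518345
[[-1.0000e+00 -3.0000e-02  8.0000e-02  4.5469e+02]
 [-8.0000e-02  6.0000e-01 -8.0000e-01  8.6721e+02]
 [-2.0000e-02 -8.0000e-01 -6.0000e-01  7.6973e+02]
 [ 0.0000e+00  0.0000e+00  0.0000e+00  1.0000e+00]] 498.00012385148784
```

View pics/top0.png

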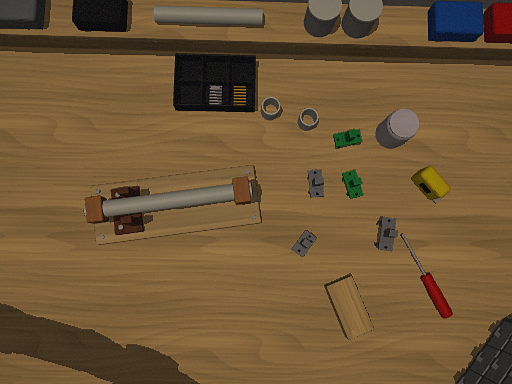

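View pics/side0.png

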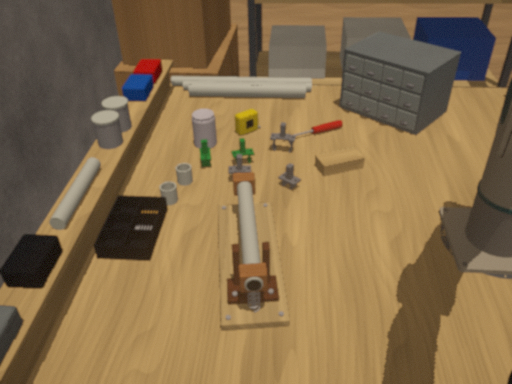

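Top view: there are three grey clips, at (316,183), (304,242) and (387,233). Their spans are about 27, 24 and 35 px, so (316,183) should be the medium one. The stop is at (127,210), near the pipe's left end. I'll confirm with one enlarged crop.

```bash
python3 - <<'E'
from h import *
im=cv2.imread('pics/top0.png')
a=cv2.resize(im[160:260,290:410],None,fx=5,fy=5,interpolation=cv2.INTER_CUBIC)
b=cv2.resize(im[155:250,80:270],None,fx=4.2,fy=4.2,interpolation=cv2.INTER_CUBIC)[:, :798]
cv2.imwrite('pics/c1.png',a);cv2.imwrite('pics/c2.png',b)
E
```

```text
(no output)
```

View pics/c1.png

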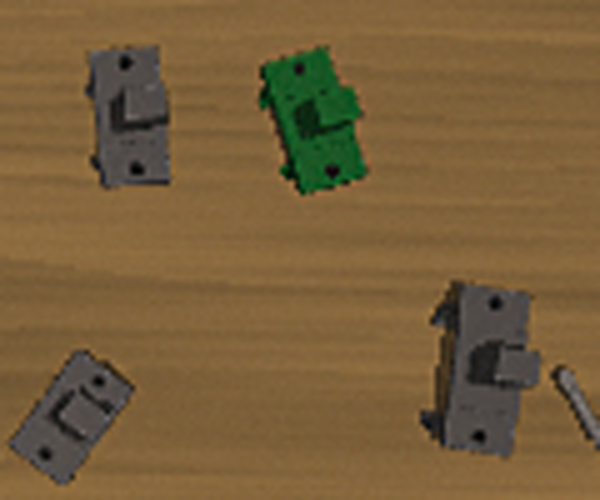

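View pics/c2.png

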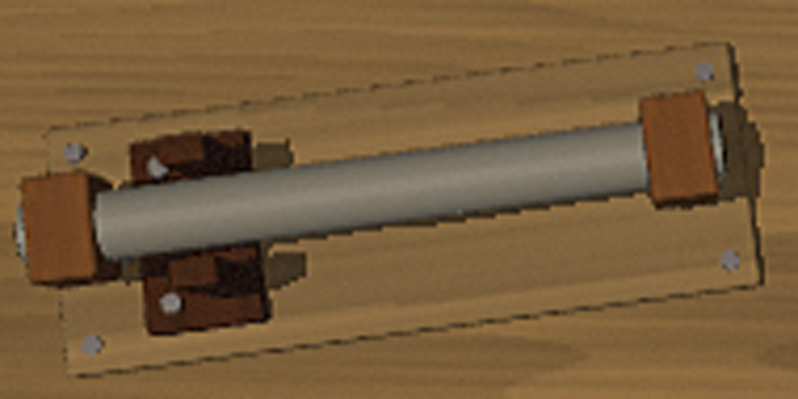

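The crop confirms it: the clip at (316,183) has a shoulder 27.5 px long, against 34 px for the large and 23 px for the small. The stop's post front top edges are at about (203,135)–(218,285) in crop c2.

```bash
python3 - <<'E'
from h import *
def c1(u,v,z):return ray('top',290+u/5-.4,160+v/5-.4,z)
def c2(u,v,z):return ray('top',80+u/4.2-.4,155+v/4.2-.4,z)
q=[c1(*p,34) for p in [(88,52),(158,46),(170,185),(104,188)]]
print('sh',np.round(q,1),np.mean(q,0).round(1),np.linalg.norm(q[0]-q[3]),np.linalg.norm(q[1]-q[2]),np.linalg.norm(q[0]-q[1]))
a=(q[0]+q[1]-q[2]-q[3]);print('clip y-axis ang',np.arctan2(a[1],a[0]))
a=(q[1]+q[2]-q[0]-q[3]);print('clip x-axis ang',np.arctan2(a[1],a[0]))
t=[c1(*p,78-4) for p in [(124,88),(163,82),(168,123),(129,127)]];print('tab',np.mean(t,0).round(1),np.round(t,1))
for nm,ps,z in [('Lblock',[(25,180),(88,173),(95,280),(33,284)],125),('Rblock',[(641,97),(704,92),(717,200),(655,206)],125),('axis',[(106,224),(642,157)],105),('post',[(203,135),(207,172),(215,250),(219,285)],125),('jig',[(43,132),(730,43),(762,284),(70,377)],20)]:
  w=[c2(*p,z) for p in ps];print(nm,np.round(w,1).tolist(),np.mean(w,0).round(1))
print(np.array(R.from_euler('xyz',read_state()['tool_rot']).as_matrix()).round(3))
print(np.array(camera_info('wrist')['T']).round(2))
E
```

```text
sh [[ 622.8 -189.4   34. ]
 [ 626.2 -220.1   34. ]
 [ 565.  -225.4   34. ]
 [ 563.1 -196.6   34. ]] [ 594.3 -207.9   34. ] 60.18146186878346 61.417256472131946 30.95652086329781
clip y-axis ang 0.10253038619582382
clip x-axis ang -1.4824237234807482
tab [ 593.9 -208.1   74. ] [[ 600.9 -198.8   74. ]
 [ 603.8 -215.2   74. ]
 [ 586.5 -217.3   74. ]
 [ 584.5 -201.    74. ]]
Lblock [[543.1, 256.3, 125.0], [547.0, 227.6, 125.0], [497.5, 221.5, 125.0], [495.1, 249.7, 125.0]] [520.6 238.7 125. ]
Rblock [[588.3, -27.9, 125.0], [591.3, -57.4, 125.0], [540.4, -64.5, 125.0], [537.0, -35.6, 125.0]] [564.3 -46.3 125. ]
axis [[525.0, 223.9, 105.0], [562.3, -28.6, 105.0]] [543.7  97.6 105. ]
post [[565.9, 175.5, 125.0], [548.6, 172.8, 125.0], [512.4, 167.3, 125.0], [496.3, 164.6, 125.0]] [530.8 170.  125. ]
jig [[579.0, 284.3, 20.0], [634.1, -71.7, 20.0], [507.4, -90.7, 20.0], [453.0, 262.9, 20.0]] [543.4  96.2  20. ]
[[-0.939  0.345 -0.001]
 [ 0.345  0.939 -0.002]
 [-0.    -0.002 -1.   ]]
[[ 3.4000e-01  9.0000e-01  2.6000e-01  1.5767e+02]
 [ 9.4000e-01 -3.3000e-01 -1.0000e-01  6.3390e+02]
 [-0.0000e+00  2.8000e-01 -9.6000e-01  3.7312e+02]
 [ 0.0000e+00  0.0000e+00  0.0000e+00  1.0000e+00]]
```

Measured values match the given sizes: shoulder 60×31, pipe axis 255 long, jig 360×130. The clip is at (594,-208) with its x-axis at 1.67 rad. The pipe mid is at (543,96.5) with direction 1.723 rad. The stop front is about 74 mm along from the mid.

```bash
cat >> h.py <<'E'
def to(x,y,z,yaw):
    s=read_state();A=R.from_euler('xyz',s['tool_rot']);B=R.from_euler('xyz',[np.pi,0,yaw])
    print('delta',(A.inv().apply(np.array([x,y,z])-s['eef_pos'])).round(1),(A.inv()*B).as_rotvec().round(4))
    print('at',s['eef_pos'].round(1),s['tool_rot'].round(4),'F',s['force'].round(2),'w',s['width'],s['gripper_force'],s['clock'])
E
python3 -c "
from h import *
to(594,-208,170,1.67)"
```

```text
delta [-629.4 -639.9   29.8] [-1.5000e-03  9.0000e-04  1.1197e+00]
at [223.7 609.6 198.7] [-3.1399  0.      2.7897] F [-0.73  0.37  0.96] w 85.55588686560777 0.0 0.1
```

Request:
play_rows(
  deltas=[-629,-640,30,0,0,1.12,1,-629,-640,30,0,0,1.12,1,-629,-640,30,0,0,1.12,1,-629,-640,30,0,0,1.12,1,-629,-640,30,0,0,1.12,1,-629,-640,30,0,0,1.12,1,-629,-640,30,0,0,1.12,1,-629,-640,30,0,0,1.12,1,-629,-640,30,0,0,1.12,1,-629,-640,30,0,0,1.12,1],
)

```text
clock: 1.35
eef_pos: [481.9, 39.4, 178.4]
tool_rot: [-3.142, -0.0, 1.67]
force: [0.7, 0.7, 0.2]
width: 85.5
gripper_force: 0.0
```

```bash
python3 -c "
from h import *
to(594,-208,170,1.67);print(read_state()['qpos'])"
```

```text
delta [-257.3   86.9    8.4] [-0.0001 -0.0003  0.0002]
at [481.9  39.4 178.4] [-3.1415e+00 -3.0000e-04  1.6702e+00] F [0.66 0.66 0.24] w 85.52779531977544 0.0 1.35
[-0.3962031   0.44396274  0.36125209  2.00076501 -0.22871172  0.73538601
  0.20297239]
```

Request:
play_rows(
  deltas=[-257,87,8,0,0,0,1,-257,87,8,0,0,0,1,-257,87,8,0,0,0,1,-257,87,8,0,0,0,1,-257,87,8,0,0,0,1,-257,87,8,0,0,0,1,-257,87,8,0,0,0,1,-257,87,8,0,0,0,1],
)

```text
clock: 2.35
eef_pos: [593.3, -204.0, 170.7]
tool_rot: [-3.141, -0.001, 1.672]
force: [1.5, -0.3, 0.2]
width: 85.1
gripper_force: 0.0
```

```bash
python3 -c "
from h import *
to(594,-208,42,1.67);print(read_state()['qpos'])
for z in(34,78):print(proj('wrist',(594,-208,z)))
save('wrist','w1.png',None,1.5)"
```

```text
delta [ -4.3   0.3 128.6] [-0.0002 -0.0012  0.0021]
at [ 593.3 -204.   170.7] [-3.1414e+00 -1.2000e-03  1.6721e+00] F [ 1.46 -0.3   0.15] w 85.1240412743611 0.0 2.35
[ 0.08602677  0.64792691  0.33520543  1.62115851 -0.25419216  0.91645449
  0.61521163]
(np.float64(256.3837174280512), np.float64(178.02610667908098))
(np.float64(256.33328758958436), np.float64(188.1811531814203))
```

View pics/w1.png

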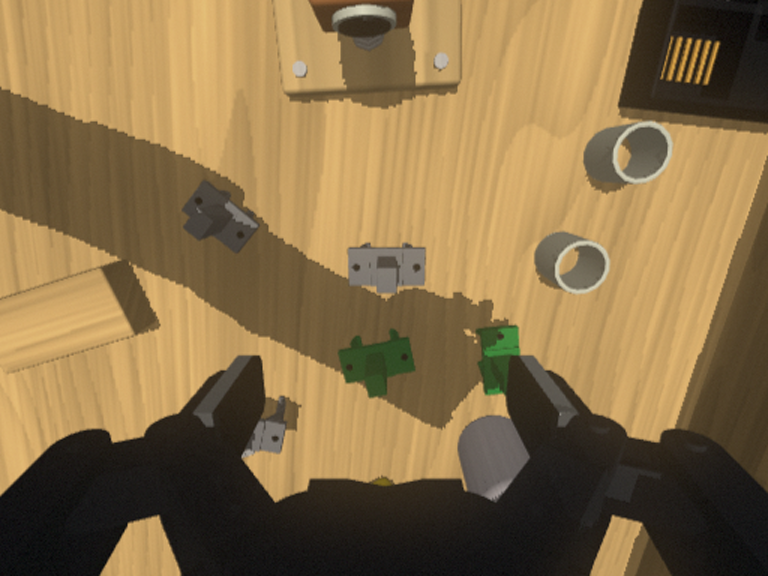

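The wrist view shows the clip's shoulders centred at (258,178) in original pixels, against a projection of (256,178), so the position agrees within 1 mm. The fingers' path down is clear, so I'll descend and grip.

Request:
play_rows(
  deltas=[-4.3,0.3,40,0,0,0.002,1,-4.3,0.3,80,0,0,0.002,1,-4.3,0.3,110,0,0,0.002,1,-4.3,0.3,128,0,0,0.002,1,-4.3,0.3,128,0,0,0.002,1,-4.3,0.3,128,0,0,0.002,1],
)

```text
clock: 3.15
eef_pos: [595.1, -210.6, 43.9]
tool_rot: [3.14, 0.001, 1.668]
force: [0.2, -0.1, -0.0]
width: 85.3
gripper_force: 0.0
```

```bash
python3 -c "
from h import *
to(594,-208,42,1.67)"
```

```text
delta [ 2.7 -0.9  1.9] [ 0.0019  0.001  -0.002 ]
at [ 595.1 -210.6   43.9] [3.1397e+00 1.0000e-03 1.6680e+00] F [ 0.23 -0.05 -0.02] w 85.26954944216054 0.0 3.15
```

Request:
play_rows(
  deltas=[2.5,-0.9,1.5,0,0,0,1,2.5,-0.9,1.5,0,0,0,0.6,2.5,-0.9,1.5,0,0,0,0.2,2.5,-0.9,1.5,0,0,0,0,2.5,-0.9,1.5,0,0,0,0,2.5,-0.9,1.5,0,0,0,0,2.5,-0.9,1.5,0,0,0,0,2.5,-0.9,1.5,0,0,0,0],
)

```text
clock: 4.15
eef_pos: [593.3, -208.0, 41.3]
tool_rot: [3.141, 0.0, 1.668]
force: [0.6, -0.3, 1.5]
width: 9.4
gripper_force: 58.8
```

```bash
python3 -c "
from h import *
to(594,-208,42,1.67)"
```

```text
delta [-0.1  0.7 -0.7] [ 0.0005  0.0002 -0.0022]
at [ 593.3 -208.    41.3] [3.1411e+00 2.0000e-04 1.6678e+00] F [ 0.63 -0.3   1.47] w 9.366397170963655 58.750220350921154 4.15
```

The opening reads 9.4 mm where the tab should be 14 mm. I'll lift a little and look before going on.

Request:
play_rows(
  deltas=[0,0,-10,0,0,0,0,0,0,-30,0,0,0,0,0,0,-60,0,0,0,0,0,0,-60,0,0,0,0,0,0,-60,0,0,0,0,0,0,-60,0,0,0,0],
)

```text
clock: 4.9
eef_pos: [592.1, -207.4, 99.9]
tool_rot: [-3.139, -0.001, 1.668]
force: [0.1, 0.5, -0.8]
width: 9.7
gripper_force: 58.6
```

```bash
python3 -c "
from h import *
to(594,-208,102,1.67)
a=get_image('wrist')[:,:,::-1];b=get_image('side')[:,:,::-1]
x,y=map(int,proj('side',(594,-208,80)));print(x,y)
B=cv2.resize(b[y-40:y+60,x-45:x+55],(400,400),interpolation=cv2.INTER_CUBIC)
A=cv2.resize(a[184:384,156:356],(400,400),interpolation=cv2.INTER_CUBIC)
cv2.imwrite('pics/g.png',np.hstack([A,B]))"
```

```text
delta [-0.8  1.8 -2.1] [-0.0022 -0.0011 -0.0021]
at [ 592.1 -207.4   99.9] [-3.1394e+00 -1.1000e-03  1.6679e+00] F [ 0.08  0.51 -0.76] w 9.733778520966302 58.6312597990036 4.9
238 152
```

View pics/g.png

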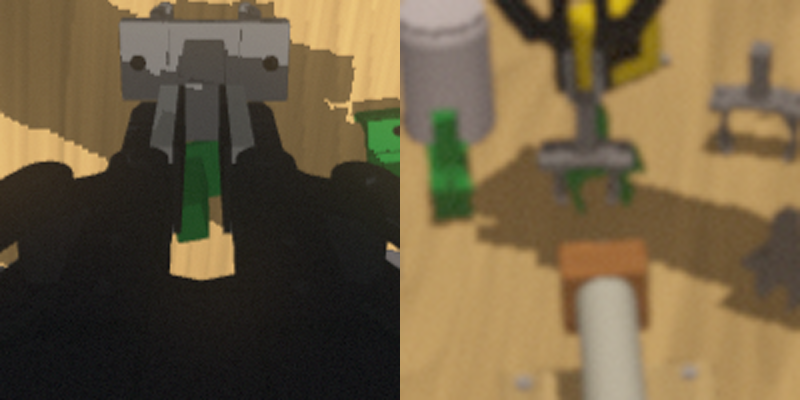

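The side view shows the clip held straight by its tab, with its shoulders level. In the wrist view the tab measures about 13 mm by scale, so the 9.4 mm width reading is just biased. The clip origin is 14 mm above the bench, so the TCP is 27 mm above the clip origin.

```bash
python3 -c "
from h import *
to(544,91.5,192,1.723)"
```

```text
delta [302.5 -19.3 -91.6] [-0.0017 -0.0008 -0.0553]
at [ 592.3 -207.6  100.1] [-3.1399e+00 -8.0000e-04  1.6677e+00] F [ 0.08  0.25 -1.44] w 9.472243143926798 58.63263789564371 5.0
```

Request:
play_rows(
  deltas=[0,0,-45,0,0,0,0,10,0,-92,0,0,-0.055,0,50,-3,-92,0,0,-0.055,0,100,-7,-92,0,0,-0.055,0,150,-11,-92,0,0,-0.055,0,200,-14,-92,0,0,-0.055,0,245,-17,-92,0,0,-0.055,0,280,-19,-92,0,0,-0.055,0,302,-19,-92,0,0,-0.055,0,302,-19,-92,0,0,-0.055,0],
)

```text
clock: 6.25
eef_pos: [544.3, 93.0, 192.5]
tool_rot: [-3.141, -0.001, 1.727]
force: [-0.0, -0.1, -2.4]
width: 9.7
gripper_force: 58.8
```

Request:
play_rows(
  deltas=[0,0,0,0,0,0,0,0,0,0,0,0,0,0,0,0,0,0,0,0,0],
)

```text
clock: 6.62
eef_pos: [545.0, 89.7, 193.1]
tool_rot: [-3.142, 0.0, 1.721]
force: [-0.6, 0.4, 0.2]
width: 9.6
gripper_force: 58.8
```

```bash
python3 -c "
from h import *
to(544,91.5,162,1.723)
t=np.array([-.1516,.9884,0])
for s in(0,30,60): print(s,[np.round(proj('wrist',np.array([543.2,96.5,105])+t*s+np.array([.9884,.1516,0])*k),1).tolist() for k in(-16.5,16.5)])
p=read_state()['eef_pos'];print('clip shoulders',[np.round(proj('wrist',p-[0,0,10]+t*15+np.array([.9884,.1516,0])*k),1).tolist() for k in(-30,30)])
save('wrist','w2.png',None,1.5)"
```

```text
delta [ 2.  -0.7 31.1] [-0.      0.0003 -0.002 ]
at [545.   89.7 193.1] [-3.1416e+00  3.0000e-04  1.7210e+00] F [-0.63  0.4   0.17] w 9.584839613967198 58.79422724246979 6.625
0 [[238.5, 178.4], [272.0, 178.3]]
30 [[237.8, 147.7], [272.5, 147.6]]
60 [[237.1, 115.0], [272.9, 114.9]]
clip shoulders [[213.0, 193.6], [298.5, 193.4]]
```

View pics/w2.png

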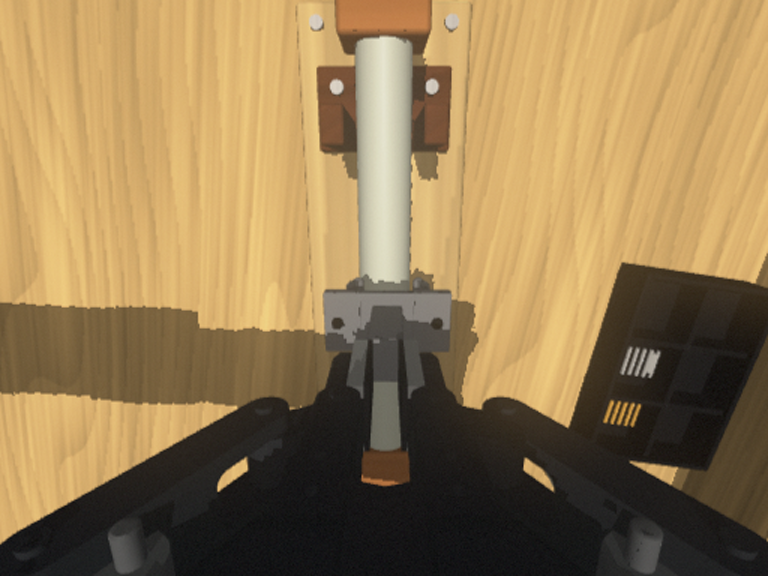

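In the wrist view the clip is centred at x≈387 px and the pipe runs parallel at x≈384.5. I'll shift about 1 mm toward tool −y. The stop is well ahead, with its posts at row 105–150 of the enlarged picture. Next is descending close to contact.

Request:
play_rows(
  deltas=[0,-1,8,0,0,0,0,0,-1,18,0,0,0,0,0,-1,28,0,0,0,0,0,-1,33,0,0,0,0,0,-1,33,0,0,0,0,0,-1,33,0,0,0,0,0,-1,33,0,0,0,0],
)

```text
clock: 7.55
eef_pos: [544.2, 90.7, 160.4]
tool_rot: [3.141, -0.0, 1.723]
force: [-0.5, 0.3, -0.9]
width: 9.6
gripper_force: 58.8
```

Request:
play_rows(
  deltas=[0,0,2,0,0,0,0,0,0,4,0,0,0,0,0,0,6,0,0,0,0,0,0,8,0,0,0,0,0,0,10,0,0,0,0,0,0,12,0,0,0,0,0,0,14,0,0,0,0,0,0,16,0,0,0,0,0,0,16,0,0,0,0],
)

```text
clock: 8.68
eef_pos: [544.3, 90.8, 144.3]
tool_rot: [3.141, -0.0, 1.723]
force: [-0.3, 0.6, 5.9]
width: 9.5
gripper_force: 60.6
```

Request:
play_rows(
  deltas=[0,0,2,0,0,0,0,0,0,4,0,0,0,0,0,0,6,0,0,0,0,0,0,8,0,0,0,0,0,0,10,0,0,0,0,0,0,10,0,0,0,0],
)

```text
clock: 9.43
eef_pos: [545.0, 90.8, 135.1]
tool_rot: [3.139, -0.0, 1.723]
force: [-0.6, -0.1, 10.0]
width: 9.6
gripper_force: 62.0
```

Request:
play_rows(
  deltas=[0,0,2,0,0,0,0,0,0,4,0,0,0,0,0,0,6,0,0,0,0,0,0,6,0,0,0,0],
)

```text
clock: 9.93
eef_pos: [545.6, 90.8, 129.5]
tool_rot: [3.138, -0.0, 1.723]
force: [-1.7, 0.2, 13.5]
width: 9.9
gripper_force: 62.7
```

Request:
play_rows(
  deltas=[0,-1,2,0,0,0,0,0,-1,4,0,0,0,0,0,-1,5,0,0,0,0,0,-1,5,0,0,0,0],
)

```text
clock: 10.42
eef_pos: [545.1, 90.7, 125.0]
tool_rot: [3.137, -0.0, 1.723]
force: [-0.9, -0.7, 15.3]
width: 9.9
gripper_force: 63.3
```

Request:
play_rows(
  deltas=[0,0,2,0,0,0,0,0,0,4,0,0,0,0,0,0,4,0,0,0,0],
)

```text
clock: 10.8
eef_pos: [544.5, 90.5, 120.4]
tool_rot: [3.138, 0.0, 1.723]
force: [-0.5, -2.0, 3.6]
width: 9.5
gripper_force: 92.7
```

Request:
play_rows(
  deltas=[0,0,0,0,0,0,0,0,0,0,0,0,0,0],
)

```text
clock: 11.05
eef_pos: [544.0, 90.2, 119.1]
tool_rot: [3.14, 0.001, 1.722]
force: [2.0, -1.5, 1.2]
width: 9.4
gripper_force: 141.3
```

```bash
python3 -c "
from h import *
to(544,90,119,1.723)
a=get_image('wrist')[:,:,::-1];b=get_image('side')[:,:,::-1]
x,y=map(int,proj('side',(544,90,120)));print(x,y)
for z in(105,95):print(z,proj('side',(544,90,z)),proj('side',(543.2,96.5,z)))
B=cv2.resize(b[y-50:y+50,x-50:x+50],(400,400),interpolation=cv2.INTER_CUBIC)
A=cv2.resize(a[134:334,156:356],(400,400),interpolation=cv2.INTER_CUBIC)
cv2.imwrite('pics/g2.png',np.hstack([A,B]))"
```

```text
delta [-0.2  0.   0.1] [ 0.0019  0.0007 -0.0005]
at [544.   90.2 119.1] [3.1396e+00 7.0000e-04 1.7225e+00] F [ 2.   -1.46  1.16] w 9.446060328720355 141.26098661217839 11.05
247 215
105 (np.float64(247.27215601801853), np.float64(221.27749758470185)) (np.float64(247.37443018039036), np.float64(223.35017489090666))
95 (np.float64(247.4081976504141), np.float64(224.9634576327419)) (np.float64(247.51056677264316), np.float64(227.04280021991588))
```

View pics/g2.png

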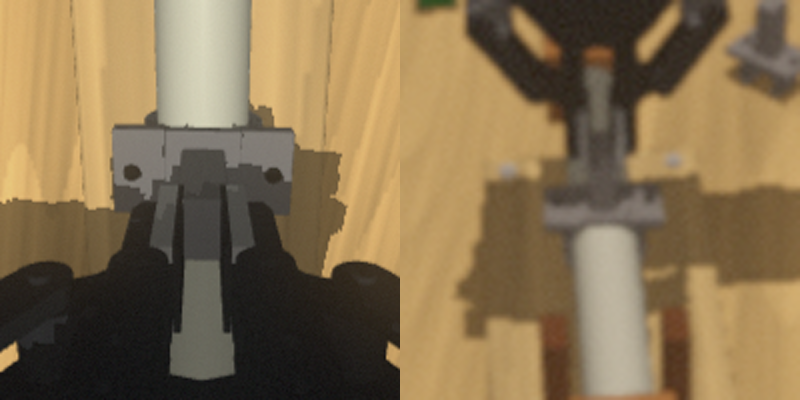

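The push fell from 15 N to about 2 N. Pictures show the clip level on the pipe, with the pipe up against its bore, and the clip pushed up in the fingers until its shoulders meet the tips. I'll open, rise about 11 mm and regrip the tab.

Request:
play_rows(
  deltas=[0,0,0,0,0,0,0.3,0,0,0,0,0,0,0.5,0,0,-5,0,0,0,0.5,0,0,-11,0,0,0,0.5,0,0,-11,0,0,0,0.5,0,0,-11,0,0,0,0.5],
)

```text
clock: 11.9
eef_pos: [542.9, 90.6, 130.2]
tool_rot: [3.141, -0.0, 1.723]
force: [-0.4, 0.4, 0.9]
width: 43.1
gripper_force: 0.0
```

```bash
python3 -c "
from h import *
to(544,90,131,1.723)
t=np.array([-.1516,.9884,0]);n=np.array([.9884,.1516,0])
for s in(-5,):
  for z in (125,121):print('shoulder front',z,[np.round(proj('wrist',np.array([543.2,96.5,z])+t*(s+15)+n*k),1).tolist() for k in(-30,30)])
for s in(70,75,80):print('post',s,[np.round(proj('wrist',np.array([543.2,96.5,125])+t*s+n*k),1).tolist() for k in(-22,-36,22)])
save('wrist','w3.png',(106,0,406,304),2)
save('side','s3.png')"
```

```text
delta [-0.8  1.  -0.8] [ 0.0001 -0.0001 -0.0001]
at [542.9  90.6 130.2] [ 3.1414e+00 -1.0000e-04  1.7229e+00] F [-0.43  0.43  0.89] w 43.13040312409657 0.0 11.9
shoulder front 125 [[213.7, 194.5], [301.4, 194.4]]
shoulder front 121 [[214.6, 192.8], [300.5, 192.8]]
post 70 [[222.3, 102.3], [199.9, 102.3], [293.0, 102.3]]
post 75 [[222.0, 93.8], [199.4, 93.8], [293.3, 93.8]]
post 80 [[221.8, 85.2], [198.9, 85.2], [293.6, 85.2]]
```

View pics/w3.png

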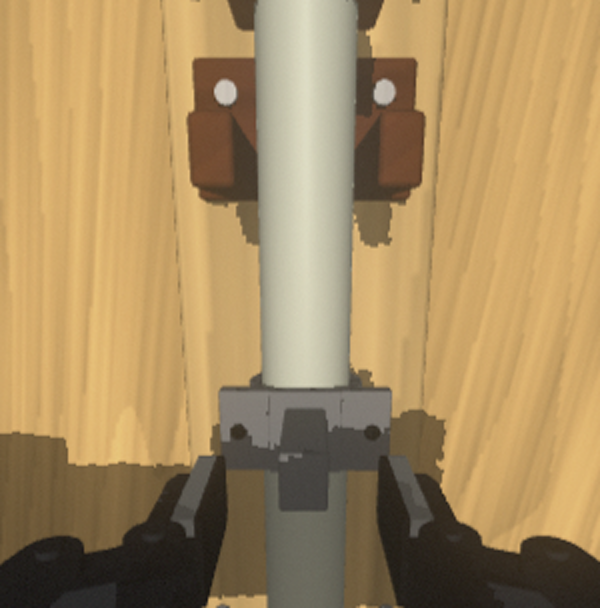

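With the fingers open, the clip's front edge is at (215–301, row 194). That matches the projection for origin z≈105, so it is fully seated at s≈−5. The stop's post front edge at row ≈92.5 gives s≈75. I'll regrip and slide.

Request:
play_rows(
  deltas=[0,0.3,-1,0,0,0,0.2,0,0.3,-1,0,0,0,0,0,0.3,-1,0,0,0,0,0,0.3,-1,0,0,0,0,0,0.3,-1,0,0,0,0],
)

```text
clock: 12.62
eef_pos: [543.3, 90.6, 131.2]
tool_rot: [3.141, -0.0, 1.723]
force: [1.2, -0.0, 1.0]
width: 10.0
gripper_force: 58.6
```

Request:
play_rows(
  deltas=[2,0,0,0,0,0,0,6,0,0,0,0,0,0,10,0,0,0,0,0,0,14,0,0,0,0,0,0,18,0,0,0,0,0,0,20,0,0,0,0,0,0,20,0,0,0,0,0,0],
)

```text
clock: 13.5
eef_pos: [540.6, 108.4, 131.2]
tool_rot: [3.141, 0.003, 1.722]
force: [1.9, -6.5, 1.5]
width: 9.9
gripper_force: 59.0
```

Request:
play_rows(
  deltas=[3,0,0,0,0,0,0,7,0,0,0,0,0,0,11,0,0,0,0,0,0,15,0,0,0,0,0,0,19,0,0,0,0,0,0,23,0,0,0,0,0,0,27,0,0,0,0,0,0,30,0,0,0,0,0,0,30,0,0,0,0,0,0,30,0,0,0,0,0,0],
)

```text
clock: 14.75
eef_pos: [535.9, 138.0, 131.1]
tool_rot: [3.142, 0.003, 1.722]
force: [-0.6, -5.9, 2.1]
width: 10.4
gripper_force: 58.9
```

Request:
play_rows(
  deltas=[1,0,0,0,0,0,0,3,0,0,0,0,0,0,5,0,0,0,0,0,0,6,0,0,0,0,0,0,6,0,0,0,0,0,0,6,0,0,0,0,0,0],
)

```text
clock: 15.5
eef_pos: [535.1, 143.4, 131.2]
tool_rot: [3.142, 0.003, 1.721]
force: [1.3, -5.1, 2.2]
width: 10.0
gripper_force: 58.7
```

Request:
play_rows(
  deltas=[1,0,0,0,0,0,0,3,0,0,0,0,0,0,5,0,0,0,0,0,0,7,0,0,0,0,0,0,7,0,0,0,0,0,0],
)

```text
clock: 16.12
eef_pos: [534.0, 150.5, 131.1]
tool_rot: [-3.142, 0.003, 1.721]
force: [1.4, -5.7, 1.9]
width: 10.2
gripper_force: 58.7
```

Request:
play_rows(
  deltas=[0.5,0,0,0,0,0,0,1,0,0,0,0,0,0,1.5,0,0,0,0,0,0,2,0,0,0,0,0,0,2,0,0,0,0,0,0],
)

```text
clock: 16.75
eef_pos: [533.7, 152.4, 131.1]
tool_rot: [-3.142, 0.003, 1.721]
force: [0.5, -5.7, 1.8]
width: 9.9
gripper_force: 59.1
```

Request:
play_rows(
  deltas=[0.5,0,0,0,0,0,0,1,0,0,0,0,0,0,1.5,0,0,0,0,0,0,1.5,0,0,0,0,0,0],
)

```text
clock: 17.25
eef_pos: [533.5, 153.5, 131.1]
tool_rot: [-3.142, 0.003, 1.721]
force: [0.8, -5.6, 1.4]
width: 9.9
gripper_force: 58.9
```

Request:
play_rows(
  deltas=[0.5,0,0,0,0,0,0,1,0,0,0,0,0,0,1,0,0,0,0,0,0],
)

```text
clock: 17.62
eef_pos: [533.4, 154.5, 131.1]
tool_rot: [-3.142, 0.003, 1.721]
force: [1.2, -5.8, 1.6]
width: 9.9
gripper_force: 58.7
```

Request:
play_rows(
  deltas=[0.5,0,0,0,0,0,0,1,0,0,0,0,0,0,1,0,0,0,0,0,0],
)

```text
clock: 18.0
eef_pos: [533.2, 155.6, 131.1]
tool_rot: [-3.142, 0.003, 1.721]
force: [0.7, -6.8, 1.4]
width: 10.2
gripper_force: 58.7
```

Request:
play_rows(
  deltas=[0.5,0,0,0,0,0,0,1,0,0,0,0,0,0,1,0,0,0,0,0,0],
)

```text
clock: 18.38
eef_pos: [533.0, 156.7, 131.1]
tool_rot: [-3.141, 0.003, 1.721]
force: [1.6, -5.6, 1.4]
width: 10.1
gripper_force: 58.9
```

Request:
play_rows(
  deltas=[0.5,0,0,0,0,0,0,1,0,0,0,0,0,0,1,0,0,0,0,0,0],
)

```text
clock: 18.75
eef_pos: [532.9, 157.6, 131.1]
tool_rot: [-3.142, 0.003, 1.721]
force: [1.5, -6.2, 0.8]
width: 9.9
gripper_force: 59.0
```

Request:
play_rows(
  deltas=[0.5,0,0,0,0,0,0,1,0,0,0,0,0,0,1,0,0,0,0,0,0],
)

```text
clock: 19.12
eef_pos: [532.7, 158.8, 131.1]
tool_rot: [-3.141, 0.003, 1.721]
force: [1.1, -5.7, 1.6]
width: 10.1
gripper_force: 59.0
```

Request:
play_rows(
  deltas=[0.5,0,0,0,0,0,0,1,0,0,0,0,0,0,1,0,0,0,0,0,0],
)

```text
clock: 19.5
eef_pos: [532.6, 159.5, 131.1]
tool_rot: [-3.141, 0.003, 1.721]
force: [0.6, -5.8, 0.9]
width: 10.0
gripper_force: 58.9
```

Request:
play_rows(
  deltas=[0.5,0,0,0,0,0,0,1,0,0,0,0,0,0,1,0,0,0,0,0,0],
)

```text
clock: 19.88
eef_pos: [532.5, 159.7, 131.1]
tool_rot: [-3.141, 0.004, 1.721]
force: [1.2, -8.3, 1.5]
width: 9.8
gripper_force: 58.9
```

Request:
play_rows(
  deltas=[0.5,0,0,0,0,0,0,1,0,0,0,0,0,0,1,0,0,0,0,0,0],
)

```text
clock: 20.25
eef_pos: [532.5, 159.9, 131.2]
tool_rot: [-3.141, 0.005, 1.72]
force: [2.0, -9.6, 2.4]
width: 9.9
gripper_force: 58.9
```

Request:
play_rows(
  deltas=[0.5,0,0,0,0,0,0,0.8,0,0,0,0,0,0,0.8,0,0,0,0,0,0],
)

```text
clock: 20.62
eef_pos: [532.5, 160.1, 131.2]
tool_rot: [-3.142, 0.006, 1.72]
force: [1.7, -9.4, 2.2]
width: 10.6
gripper_force: 58.9
```

Request:
play_rows(
  deltas=[0.5,0,0,0,0,0,0,1,0,0,0,0,0,0,1,0,0,0,0,0,0],
)

```text
clock: 21.0
eef_pos: [532.5, 160.4, 131.3]
tool_rot: [-3.141, 0.007, 1.719]
force: [0.4, -10.6, 2.9]
width: 10.1
gripper_force: 58.8
```

Request:
play_rows(
  deltas=[0.4,0,0,0,0,0,0,0.8,0,0,0,0,0,0,0.8,0,0,0,0,0,0],
)

```text
clock: 21.38
eef_pos: [532.4, 160.8, 131.3]
tool_rot: [-3.142, 0.007, 1.719]
force: [2.2, -12.1, 3.5]
width: 10.1
gripper_force: 58.7
```

Request:
play_rows(
  deltas=[0.4,0,0,0,0,0,0,0.8,0,0,0,0,0,0,0.8,0,0,0,0,0,0],
)

```text
clock: 21.75
eef_pos: [532.4, 161.3, 131.5]
tool_rot: [3.142, 0.007, 1.719]
force: [-0.3, -11.7, 5.4]
width: 9.9
gripper_force: 58.7
```

Request:
play_rows(
  deltas=[0,0,0,0,0,0,0.2,0,0,0,0,0,0,0.5,0,0,0,0,0,0,0.5,0,0,-20,0,0,0,0.5,0,0,-50,0,0,0,0.5,0,0,-90,0,0,0,0.5,0,0,-90,0,0,0,0.5,0,0,-90,0,0,0,0.5],
)

```text
clock: 22.75
eef_pos: [530.8, 168.1, 220.7]
tool_rot: [-3.141, -0.0, 1.724]
force: [0.1, 0.2, 0.5]
width: 42.5
gripper_force: 0.0
```

```bash
python3 -c "
from h import *
t=np.array([-.1516,.9884,0]);n=np.array([.9884,.1516,0]);m=np.array([543.2,96.5,0])
to(0,0,0,1.72)
for s in(74,79):print('edge',s,[np.round(proj('wrist',m+t*s+n*k+[0,0,125]),1).tolist() for k in(-30,30)])
a=get_image('wrist')[:,:,::-1];b=get_image('side')[:,:,::-1]
print(proj('side',m+t*64+[0,0,144]))
x,y=map(int,proj('side',m+t*64+[0,0,120]))
A=cv2.resize(a[80:280,156:356],(400,400),interpolation=cv2.INTER_CUBIC);B=cv2.resize(b[y-40:y+40,x-40:x+40],(400,400),interpolation=cv2.INTER_CUBIC)
cv2.imwrite('pics/fin.png',np.hstack([A,B]))"
```

```text
delta [ -85.5 -550.   221.1] [-0.0008 -0.0004  0.0035]
at [530.8 168.1 220.7] [-3.1408e+00 -4.0000e-04  1.7235e+00] F [0.11 0.23 0.5 ] w 42.46476270607125 0.0 22.75
edge 74 [[228.0, 182.0], [287.1, 182.1]]
edge 79 [[227.9, 177.2], [287.2, 177.3]]
(np.float64(248.88329434451165), np.float64(229.63273521449645))
```

View pics/fin.png

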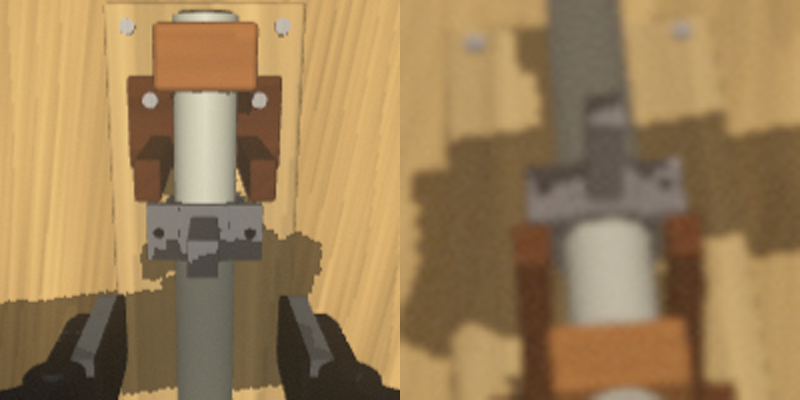

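In the final view the clip is upright and level in front of the posts, at rows ~180–182. I'll check numerically for a sliver of gap.

```bash
python3 -c "
from h import *
a=get_image('wrist').astype(int)
for u in(231,232,233,234,235,282,283,284,285,286):print(u,[tuple(a[v,u]) for v in range(176,186)])
t=np.array([-.1516,.9884,0]);m=np.array([543.2,96.5,0])
print(proj('wrist',m+t*79+[0,0,125]),proj('wrist',m+t*79+[0,0,119]))
" | sed 's/np.int64(\([0-9]*\))/\1/g'
```

```text
231 [(115, 78, 52), (111, 76, 51), (111, 75, 49), (110, 74, 52), (109, 84, 62), (112, 100, 84), (117, 111, 103), (134, 127, 119), (135, 128, 121), (133, 126, 120)]
232 [(112, 75, 50), (110, 74, 48), (111, 77, 52), (108, 71, 49), (106, 81, 61), (110, 99, 82), (115, 110, 101), (134, 128, 121), (132, 125, 118), (135, 127, 119)]
233 [(111, 76, 51), (111, 75, 50), (114, 78, 54), (109, 73, 49), (107, 81, 61), (107, 96, 81), (115, 108, 101), (134, 129, 121), (135, 128, 122), (134, 128, 119)]
234 [(112, 75, 53), (111, 74, 51), (111, 76, 52), (108, 72, 49), (103, 78, 57), (106, 95, 80), (115, 108, 100), (133, 127, 120), (133, 126, 120), (134, 127, 121)]
235 [(108, 73, 50), (109, 74, 51), (110, 74, 49), (108, 74, 51), (104, 80, 59), (103, 93, 77), (114, 110, 101), (135, 126, 120), (133, 126, 120), (135, 128, 121)]
282 [(105, 72, 51), (110, 75, 53), (109, 72, 50), (108, 75, 54), (98, 76, 57), (93, 83, 68), (102, 96, 89), (131, 125, 117), (132, 126, 121), (132, 125, 120)]
283 [(111, 75, 52), (113, 75, 52), (112, 75, 53), (108, 73, 49), (100, 75, 55), (95, 84, 69), (102, 97, 89), (130, 125, 118), (131, 125, 119), (132, 125, 121)]
284 [(113, 75, 51), (113, 75, 53), (113, 74, 52), (109, 73, 49), (101, 76, 56), (95, 84, 70), (102, 95, 90), (130, 124, 118), (131, 124, 118), (132, 126, 119)]
285 [(113, 76, 52), (113, 76, 52), (111, 75, 53), (110, 74, 51), (113, 89, 63), (121, 105, 80), (101, 94, 87), (131, 125, 118), (133, 127, 120), (131, 125, 119)]
286 [(113, 75, 52), (110, 73, 49), (110, 73, 51), (107, 73, 51), (115, 90, 64), (124, 107, 81), (100, 94, 87), (131, 126, 119), (132, 125, 120), (132, 126, 120)]
(np.float64(258.0207525211708), np.float64(176.94512554935702)) (np.float64(258.00607740719374), np.float64(175.59746436774918))
```

There may be a sub-millimetre gap left by the clip springing back, since the push was high on the tab. I'll press once more low at the tab's base with shut fingers from behind, which causes less tilting.

Request:
play_rows(
  deltas=[-20,0,0,0,0,0,0,-50,0,0,0,0,0,0,-50,0,0,0,0,0,0,-50,0,20,0,0,0,0,-50,0,50,0,0,0,0,-50,0,80,0,0,0,0,-50,0,92,0,0,0,0,-50,0,92,0,0,0,0,-50,0,92,0,0,0,0],
)

```text
clock: 24.02
eef_pos: [539.9, 118.2, 130.1]
tool_rot: [3.14, -0.0, 1.723]
force: [-0.4, -0.2, 1.1]
width: -0.2
gripper_force: 0.0
```

```bash
python3 -c "
from h import *
t=np.array([-.1516,.9884,0]);m=np.array([543.2,96.5,0])
p=m+t*38; to(p[0],p[1],128,1.723)"
```

```text
delta [16.   0.   2.1] [ 0.0018 -0.0002 -0.0003]
at [539.9 118.2 130.1] [ 3.1397e+00 -2.0000e-04  1.7227e+00] F [-0.43 -0.15  1.08] w -0.24882674558623175 0.0 24.025
```

Request:
play_rows(
  deltas=[4,0,1,0,0,0,0,8,0,1,0,0,0,0,12,0,1,0,0,0,0,16,0,1,0,0,0,0,16,0,1,0,0,0,0],
)

```text
clock: 24.65
eef_pos: [536.4, 134.6, 128.1]
tool_rot: [-3.142, -0.0, 1.724]
force: [-0.1, -0.1, 1.0]
width: -0.0
gripper_force: 0.0
```

Request:
play_rows(
  deltas=[1,0,0,0,0,0,0,2,0,0,0,0,0,0,3,0,0,0,0,0,0,4,0,0,0,0,0,0,4,0,0,0,0,0,0],
)

```text
clock: 25.28
eef_pos: [536.2, 137.3, 128.2]
tool_rot: [3.141, 0.001, 1.722]
force: [-0.1, -2.6, 0.8]
width: 0.1
gripper_force: 1.3
```

Request:
play_rows(
  deltas=[0.5,0,0,0,0,0,0,1,0,0,0,0,0,0,1.5,0,0,0,0,0,0,1.5,0,0,0,0,0,0],
)

```text
clock: 25.78
eef_pos: [535.8, 138.9, 128.2]
tool_rot: [3.141, 0.001, 1.722]
force: [0.8, -5.1, 1.9]
width: 0.0
gripper_force: 2.6
```

Request:
play_rows(
  deltas=[0.5,0,0,0,0,0,0,1,0,0,0,0,0,0,1.5,0,0,0,0,0,0,1.5,0,0,0,0,0,0],
)

```text
clock: 26.28
eef_pos: [535.8, 139.6, 128.4]
tool_rot: [3.141, 0.001, 1.722]
force: [1.1, -6.9, 3.1]
width: -0.3
gripper_force: 3.4
```

Request:
play_rows(
  deltas=[0.5,0,0,0,0,0,0,1,0,0,0,0,0,0,1.5,0,0,0,0,0,0,1.5,0,0,0,0,0,0],
)

```text
clock: 26.78
eef_pos: [535.8, 140.5, 128.6]
tool_rot: [3.141, 0.002, 1.722]
force: [0.5, -7.3, 5.4]
width: -0.3
gripper_force: 4.0
```

Request:
play_rows(
  deltas=[0.5,0,0,0,0,0,0,1,0,0,0,0,0,0,1.2,0,0,0,0,0,0,1.2,0,0,0,0,0,0],
)

```text
clock: 27.28
eef_pos: [535.7, 141.3, 128.7]
tool_rot: [3.141, 0.002, 1.721]
force: [0.9, -7.9, 7.1]
width: -0.1
gripper_force: 4.4
```

Request:
play_rows(
  deltas=[-5,0,0,0,0,0,0,-15,0,0,0,0,0,0,-20,0,-20,0,0,0,0,10,0,-60,0,0,0,0.4,34,0,-92,0,0,0,0.5,34,0,-92,0,0,0,0.5,34,0,-92,0,0,0,0.5,34,0,-92,0,0,0,0.5,34,0,-92,0,0,0,0.5],
)

```text
clock: 28.4
eef_pos: [529.6, 176.2, 219.3]
tool_rot: [-3.14, 0.001, 1.721]
force: [-1.5, -0.5, 0.8]
width: 42.6
gripper_force: 0.0
```

```bash
python3 -c "
from h import *
to(530.8,168.1,220.7,1.7235)
a=get_image('wrist');cv2.imwrite('pics/w5.png',a[:,:,::-1]);a=a.astype(int)
t=np.array([-.1516,.9884,0]);m=np.array([543.2,96.5,0])
print(proj('wrist',m+t*79+[0,0,125]))
o=cv2.imread('pics/fin.png')
for u in(231,234,283,286):print(u,[tuple(a[v,u].tolist()) for v in range(170,192)])
# clip / stop template shift between earlier fin view and now
g=cv2.cvtColor(o[:,:400],cv2.COLOR_BGR2GRAY);h=cv2.resize(cv2.cvtColor(cv2.imread('pics/w5.png')[80:280,156:356],cv2.COLOR_BGR2GRAY),(400,400),interpolation=cv2.INTER_CUBIC)
for nm,(x0,y0,x1,y1) in dict(clip=(140,198,270,282),stop=(125,90,172,205),stopR=(240,90,285,205),jig=(100,10,140,45),jig2=(270,10,310,45)).items():
  r=cv2.matchTemplate(h,g[y0:y1,x0:x1],cv2.TM_CCOEFF_NORMED);_,v,_,l=cv2.minMaxLoc(r);print(nm,l[0]-x0,l[1]-y0,round(v,3))
"
```

```text
delta [-8.2 -0.  -1.4] [-0.0017  0.0005 -0.0021]
at [529.6 176.2 219.3] [-3.1399e+00  6.0000e-04  1.7214e+00] F [-1.46 -0.48  0.79] w 42.63087436761138 0.0 28.4
(np.float64(257.42164415140024), np.float64(185.55784585574133))
231 [(113, 76, 50), (114, 77, 52), (116, 77, 51), (113, 77, 50), (112, 75, 51), (113, 77, 50), (112, 75, 51), (109, 74, 48), (110, 74, 48), (110, 75, 50), (113, 76, 51), (115, 76, 50), (115, 78, 52), (114, 76, 52), (112, 77, 52), (110, 73, 47), (110, 75, 50), (106, 72, 47), (93, 67, 46), (97, 88, 77), (130, 124, 115), (133, 128, 119)]
234 [(114, 79, 51), (112, 75, 49), (111, 74, 49), (113, 78, 53), (111, 75, 50), (112, 77, 52), (112, 77, 51), (110, 75, 48), (114, 76, 50), (115, 76, 49), (114, 77, 51), (115, 77, 53), (114, 78, 53), (111, 75, 51), (111, 75, 50), (111, 74, 52), (111, 74, 50), (108, 73, 49), (96, 69, 51), (98, 89, 79), (129, 124, 115), (135, 129, 119)]
283 [(115, 77, 53), (114, 75, 51), (114, 75, 52), (113, 74, 52), (111, 76, 52), (113, 76, 51), (112, 75, 52), (111, 75, 52), (110, 74, 51), (110, 75, 52), (108, 71, 50), (107, 72, 50), (107, 71, 51), (108, 73, 50), (110, 73, 49), (112, 74, 50), (112, 75, 51), (106, 69, 47), (90, 66, 50), (82, 76, 67), (111, 105, 100), (133, 127, 121)]
286 [(114, 75, 52), (113, 76, 53), (113, 76, 51), (111, 73, 49), (111, 74, 51), (112, 76, 51), (108, 72, 49), (111, 75, 52), (107, 72, 50), (105, 71, 47), (108, 73, 51), (109, 73, 50), (112, 75, 51), (112, 77, 51), (112, 74, 51), (111, 73, 49), (107, 71, 48), (105, 72, 50), (89, 68, 50), (86, 78, 70), (113, 107, 101), (131, 127, 119)]
clip 0 14 0.71
stop 0 14 0.976
stopR 0 13 0.97
jig 0 13 0.913
jig2 0 13 0.922
```

```bash
python3 -c "
from h import *
g=cv2.imread('pics/fin.png')[:,:400];w=cv2.resize(cv2.imread('pics/w5.png')[80:280,156:356],(400,400),interpolation=cv2.INTER_CUBIC)
for nm,im,d in(('before',g,0),('now',w,14)):
  i=im.astype(int); gray=(abs(i[:,:,2]-i[:,:,0])<24)&(i.sum(2)>200)
  for y in(212,222,232): r=np.where(gray[y+d,120:300])[0]+120; print(nm,y,r.min(),r.max())
  for x in(155,203,255): print('  col',x,[i[y+d,x].sum() for y in range(196,290,4)])
t=np.array([-.1516,.9884,0]);n=np.array([.9884,.1516,0]);m=np.array([543.2,96.5,0])
print('pred',[(np.array(proj('wrist',m+t*75+n*k+[0,0,125]))-[156,80])*2 for k in(-30,30)])
print('tab top rear/front',[((np.array(proj('wrist',m+t*(60+k)+[0,0,165]))-[156,80])*2-[0,14]).round() for k in(-9,9)],((np.array(proj('wrist',m+t*75+[0,0,125]))-[156,80])*2-[0,14]).round())
print(read_state()['clock'])
"
```

```text
before 212 147 261
before 222 147 261
before 232 148 261
  col 155 [np.int64(234), np.int64(231), np.int64(281), np.int64(385), np.int64(381), np.int64(382), np.int64(382), np.int64(383), np.int64(338), np.int64(166), np.int64(248), np.int64(381), np.int64(382), np.int64(254), np.int64(228), np.int64(226), np.int64(257), np.int64(273), np.int64(271), np.int64(268), np.int64(266), np.int64(351), np.int64(479), np.int64(445)]
  col 203 [np.int64(607), np.int64(618), np.int64(333), np.int64(381), np.int64(381), np.int64(319), np.int64(221), np.int64(222), np.int64(223), np.int64(224), np.int64(219), np.int64(275), np.int64(376), np.int64(373), np.int64(375), np.int64(245), np.int64(217), np.int64(214), np.int64(219), np.int64(217), np.int64(235), np.int64(315), np.int64(323), np.int64(318)]
  col 255 [np.int64(240), np.int64(227), np.int64(266), np.int64(380), np.int64(376), np.int64(375), np.int64(376), np.int64(372), np.int64(356), np.int64(227), np.int64(327), np.int64(348), np.int64(224), np.int64(215), np.int64(224), np.int64(218), np.int64(249), np.int64(293), np.int64(289), np.in
[... 690 characters left out ...]
13), np.int64(221), np.int64(217), np.int64(216), np.int64(214), np.int64(214), np.int64(214), np.int64(212), np.int64(217), np.int64(252), np.int64(320), np.int64(313)]
  col 255 [np.int64(236), np.int64(228), np.int64(207), np.int64(369), np.int64(378), np.int64(367), np.int64(370), np.int64(373), np.int64(240), np.int64(183), np.int64(201), np.int64(213), np.int64(217), np.int64(215), np.int64(217), np.int64(216), np.int64(237), np.int64(292), np.int64(289), np.int64(287), np.int64(286), np.int64(286), np.int64(285), np.int64(278)]
pred [array([143.93542077, 218.75396673]), array([261.78117421, 218.64825538])]
tab top rear/front [array([203., 280.]), array([203., 243.])] [203. 205.]
28.45
```

The clip is seated level with its tab upright. It is flush to both posts, the stop hasn't moved relative to the jig, and the gripper is clear. Handing in.

```bash
python3 -c "
from cell import *
print(finish_job())"
```

```text
the job is handed in; nothing more can be done
None
```

The medium clip is snapped onto the pipe, pressed against both posts of the stop and released with its tab upright; the stop and the other two clips did not move as far as I could see, and I handed the job in at about 28 s with no verdict shown.

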